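# Shut the tagged air valve in the bench valve box

### The job

Push the aluminium cover of the grey valve box by its upright tab, away along its runners until it is fully back, without lifting it; then, with the fingertips, push the handle of the tagged valve (the one with the wide round disc on its hub) a quarter turn clockwise until it is fully shut. Leave the cover open, and leave the other valve and everything on the bench where they are.

Things in the scene. Friction and masses are not known exactly. Their poses are not given: they have to be found in the camera images.
- valve_box: Fixed grey box, 300 (x) by 274 mm (y), side walls 80 mm high. Origin: centre of underside, z up; x points from the front (robot side) to the rear. Front half (x -144 to 0, y -127 to 127 mm): open bay with two valves, floor 4 mm above the bench, front wall 70 mm high. Rear half: closed deck 70 mm high, over which the cover slides.
- cover (a joint): Slide of the flat aluminium cover (152 mm in box x, 252 in y, 4 thick, top face 76.5 mm above the bench) to the box's +x, in m: 0 = shut over the bay, 0.140 = fully back at its stop. Starts at 0 to 0.015. Friction about 2.5 N; stays where left. It lies loose on its runners (0.55 kg): it could be lifted, which is not wanted.
- cover_tab (a point): Middle of the top edge of the front face of the cover's upright black tab: a plate 110 mm wide (box y), 5 mm thick, rising 24 mm above the cover's top face; the front face looks to the box's -x, 32 mm behind the cover's front edge. The point is 100.5 mm above the bench and moves with the cover.
- tagged_handle (a joint): Angle of the tagged valve's handle, in rad: 0 = open (handle points to the box's -x, along its pipe), 1.571 = fully shut against its stop (points to the box's +y). Shutting is clockwise from above. Starts between 0 and 0.3. Friction 0.22 N m: about 5 N at mid handle; stays where it is left.
- tagged_hub (a point): On the turning axis of the tagged valve, at mid height of its handle, 50 mm above the bench. This valve has a flat round steel tag, 40 mm across, on top of its hub (top 62 mm above the bench). It is either the right (box y -60 mm) or the left (+45 mm) valve; both at box x -40 mm.
- tagged_tip (a point): Middle of the outer end face of the tagged valve's handle; moves with it. The handle is a straight steel bar 12 mm wide, 42 to 58 mm above the bench, reaching 65 mm from the axis. Below it the brass pipe's top is 31 mm above the bench; the valve body (15 mm radius, top 42 mm) is only at the hub.
- plain_hub (a point): The same point as tagged_hub on the other, plain valve, which has only a small nut, 12 mm across, on its hub; otherwise it is identical, 105 mm along the box's y from the tagged one.
- plain_tip (a point): The same point as tagged_tip on the plain valve's handle, which starts anywhere from 0 to 0.3 rad and must be left where it is.
- flux_bottle: Bystander, loose: white capped bottle, 44 mm across, 105 mm tall. Origin: centre of its underside. To be left alone.
- solder_spool: Bystander, loose: grey spool standing on end, 56 mm across, 50 mm tall. Origin: centre of its underside. To be left alone.
- screwdriver: Bystander, loose: screwdriver lying flat, about 170 mm long. Origin within its length, on the bench. To be left alone.
- parts_cup: Bystander, loose: white ceramic cup, 60 mm across, 45 mm tall. Origin: centre of its underside. To be left alone.
- board_panel: Bystander, loose: green circuit-board panel lying flat, 160 x 130 x 4 mm. Origin: centre of its underside. To be left alone.
- parts_tray: Bystander, loose: black divided parts tray, 120 x 90 x 35 mm. Origin: centre of its underside. To be left alone.
- wrench: Bystander, loose: wrench lying flat, about 150 mm long. Origin within its length, on the bench. To be left alone.

How it is judged (in metres and radians):
On the way, in this order (a step that is already met when the one before it is completed fails the run):
1. the cover has been slid fully back (to within 15 mm of its stop) (value of joint cover above 0.125 m), for 0.2 s.
2. the tagged valve's handle has been pushed shut (to within 0.1 rad of its stop) (value of joint tagged_handle above 1.47 rad), for 0.2 s.
At the end, for the whole second after the job is handed in: The cover is within 15 mm of fully back and lies on its runners, the tagged valve's handle is within 0.1 rad of fully shut, the plain valve's handle tip is within 12 mm of where it started and each loose bystander within 20 mm of where it started (value of joint cover above 0.125 m and value of joint tagged_handle above 1.47 rad and distance of plain_tip from where it was at the start of the episode below 0.012 m and height (world z) of cover_tab below 0.105 m and distance of each of flux_bottle, solder_spool, screwdriver, parts_cup, board_panel, parts_tray, wrench from where it was at the start of the episode below 0.02 m); the robot touches nothing.
It fails at once if the cover is lifted off its runners (by more than 12 mm) (height (world z) of cover_tab above 0.1125 m).
It fails at once if the plain valve's handle is moved (tip by more than 12 mm) (distance of plain_tip from where it was at the start of the episode above 0.012 m).
It fails at once if the tagged handle is turned (past 0.6 rad) before the cover is fully back (value of joint tagged_handle above 0.6 rad and value of joint cover below 0.115 m).
It fails at once if a loose bystander is moved by more than 20 mm or lifted (distance of any of flux_bottle, solder_spool, screwdriver, parts_cup, board_panel, parts_tray, wrench from where it was at the start of the episode above 0.02 m).
It also fails if it takes over 45 s, if anything falls off the work surface, if the arm or the gripper's body presses on something with over 40 N, if the wrist force passes 120 N, or if a joint passes its speed limit or range.

### The arm

A 6-joint arm with a two-finger parallel gripper is mounted at the origin on the work surface. World frame = base frame: x ahead of the robot, y to its left, z up, the work surface at z = 0. Lengths are in mm, angles in rad, forces in N, time in s.
With the tool pointing down it reaches from about 275 to 750 mm from the base axis. Payload 10.2 kg.
Tool frame: the origin (TCP) lies between the finger pads; the fingertips stand 8 mm ahead of it and the grasp point (between the pads) lies 11 mm behind it; z points along the fingers, x is the direction in which the jaws open and shut, and the axes are right-handed (so a half turn about z gives the same grasp; the last joint's range is limited). The gripper opens to 85 mm and grips with 20 to 120 N. Pads are 22 mm wide; open, the fingers measure 114 mm over their backs; the gripper's body (76 mm by 85 mm) begins 54 mm behind the grasp point. The pads swing forward as they close: fully open they stand 13 mm farther back than shut.
Start: joints at [1.032, 0.313, 1.498, -0, 1.331, -0.223], TCP at [163.066, 499.04, 239.294] pointing down, gripper open.
Joint ranges: [-2.94, 2.94], [-0.97, 2.17], [0.19, 2.56], [-1.23, 4.37], [0.02, 3.11], [-2.88, 2.88]. Speed limits (rad/s): [2.39, 2.39, 3.01, 3.14, 3.14, 3.14].

### API

Orientations are given as a unit quaternion [w, x, y, z].
In Python, from rig import sense, eyes, ctrl gives the robot as it stands.
- The arm moves only by the tool move_arm, never from a script. Its argument "rows" is a list that holds one entry, the list of rows, each a list of 5 numbers: the shift along the tool's x, y, z in mm, then the turn about the tool's z in units of 6 degrees (1.0 is 6 degrees), then the gripper command: -1 is shut, 1 is fully open, values between are in proportion. In form: [[[dx, dy, dz, roll, jaw], ...]]. A call has 1 to 12 rows; each row is the pose to reach, as a shift and turn from the pose measured when the call began, along the tool's axes at that moment; what a row does not reach only later rows make up. A row lasts 1/8 s, in which the tool goes at most 62.5 mm and 10.7 degrees, less where a joint would pass 70% of its speed; a pose out of reach is approached as far as the arm can. A call with a gripper value outside its range is refused whole. The fingers move at their own pace and stop on an object; "squeeze" is the grip in N (left out, the last holds). Time passes only in rows, so rows that repeat a pose let the fingers close. It gives the time, the measured TCP pose, the force and the opening at its end, in the units of the state.
- sense(): the state, without advancing time (a new reading comes with each control period).
- eyes.capture(name): name is "scene" or "top" or "wrist"; returns a dict with "color" (400x640x3 uint8, blue, green, red), "vertical_fov" (degrees; the focal length in pixels is half the picture's height over the tangent of half this angle, whatever the lens; pixels are square), "cx", "cy" (the principal point, pixels), "xyz" and "attitude" of the camera in the world. Camera axes: x right, y down, z forward; pixel columns grow to the right and rows downward; lengths in mm; the calibration is good to about 2 mm. A picture is of the moment at which its call begins. There is no depth.
- ctrl.finish_job(): hands the job in, once; it reports no verdict.
The state is a dict: "time_s": time; "joints": joint angles; "dq": joint speeds; "tau": joint torques, N m; "eef_pos": TCP position; "ee_rot": TCP orientation; "force": force on the tool from outside, world axes, zero at the start; "wrist_torque": the same for the moment, N m; "grip_width": opening from 0.0 (shut) to 1.0 (fully open).
Only numpy, scipy, OpenCV 4.12 (cv2) and the standard library are available. Lean on these libraries where they do the work, as an engineer would, in place of code of your own. Each camera call takes 0.05 s, during which the arm holds its last target. There are 200 camera calls.

## Working session

There is one attempt and no reset: what is moved stays moved. The work goes in short steps, Python scripts to look and compute and a tool call to move; the robot and the scene stay as the last step left them, time stands still between calls to the robot, and variables do not carry over. Pictures are saved under pics/ and viewed, about 8 in all and at most 12, crops included, and the job is handed in when it is done.

Besides the shell and the picture viewer there is one more tool, called as name(argument=value, ...) on one line, values as JSON. move_arm: Moves the arm, as the interface text tells. Its arguments: {"type":"object","properties":{"rows":{"type":"array","items":{"type":"array","items":{"type":"array","items":{"type":"number"}}}},"squeeze":{"type":"number"}},"required":["rows"]}

```bash
mkdir -p pics; cat > h.py <<'E'
import numpy as np, cv2
from rig import sense, eyes, ctrl
from scipy.spatial.transform import Rotation as R
def rot(q): return R.from_quat([q[1],q[2],q[3],q[0]]).as_matrix()
def cam(c):
    A=np.array(c["attitude"],float)
    return (rot(A) if A.size==4 else A.reshape(3,3)), np.array(c["xyz"],float), 200/np.tan(np.radians(c["vertical_fov"])/2)
def ray(c,u,v,z):
    M,p,f=cam(c); d=M@np.array([(u-c["cx"])/f,(v-c["cy"])/f,1]); return p+d*(z-p[2])/d[2]
def proj(c,P):
    M,p,f=cam(c); q=M.T@(np.array(P)-p); return q[0]/q[2]*f+c["cx"],q[1]/q[2]*f+c["cy"]
E
python3 - <<'E'
from h import *
import pickle
s=sense();print({k:np.round(v,3) for k,v in s.items()})
for n in ("top","scene"):
    c=eyes.capture(n);pickle.dump(c,open(n+"0.pkl","wb"));cv2.imwrite(f"pics/{n}0.png",c["color"]);print({k:v for k,v in c.items() if k!="color"})
E
```

```text
{'time_s': np.float64(0.0), 'joints': array([ 1.032,  0.313,  1.498,  0.   ,  1.331, -0.223]), 'dq': array([ 0.   , -0.001, -0.   ,  0.001, -0.003,  0.002]), 'tau': array([ 0.0000e+00, -4.1227e+01, -2.5974e+01, -0.0000e+00,  4.0000e-03,
       -0.0000e+00]), 'eef_pos': array([162.937, 498.819, 238.742]), 'ee_rot': array([ 0.   ,  0.81 ,  0.587, -0.001]), 'force': array([-0.627, -0.634,  0.024]), 'wrist_torque': array([-0.023, -0.021,  0.003]), 'grip_width': np.float64(0.998)}
{'vertical_fov': 51.902760092281426, 'cx': 318.81997312405036, 'cy': 193.30294259394665, 'xyz': array([ 491.0499016 ,   33.59940136, 1264.32460286]), 'attitude': array([ 0.03505369, -0.70406857,  0.70863199, -0.0299899 ])}
{'vertical_fov': 47.39412980669912, 'cx': 326.04582998997734, 'cy': 198.95453817263027, 'xyz': array([1179.82086122,  449.62855785, 1226.20647539]), 'attitude': array([-0.12340366,  0.439479  ,  0.85502919, -0.24607893])}
```

View pics/top0.png

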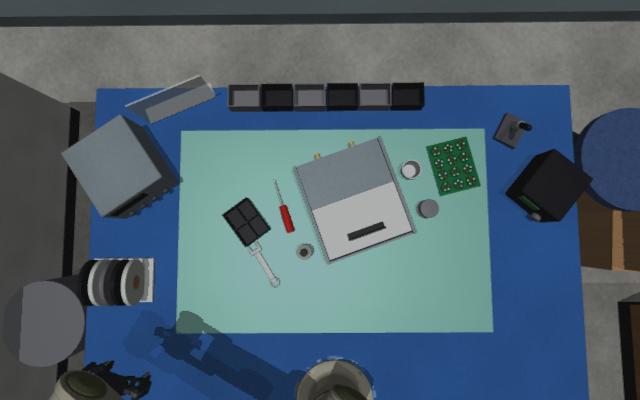

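View pics/scene0.png

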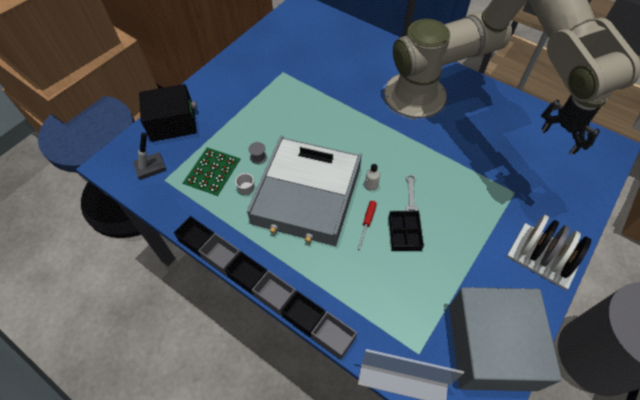

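The top view shows the box centred near (354,200), its tab at about (367,231), the bottle at (304,251), the spool at (429,208) and the cup at (410,170). I'll enlarge it for the corners.

```bash
python3 -c "
import cv2
a=cv2.imread('pics/top0.png')[130:270,280:450];cv2.imwrite('pics/crop0.png',cv2.resize(a,None,fx=4.2,fy=4.2,interpolation=cv2.INTER_CUBIC))"
```

```text
(no output)
```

View pics/crop0.png

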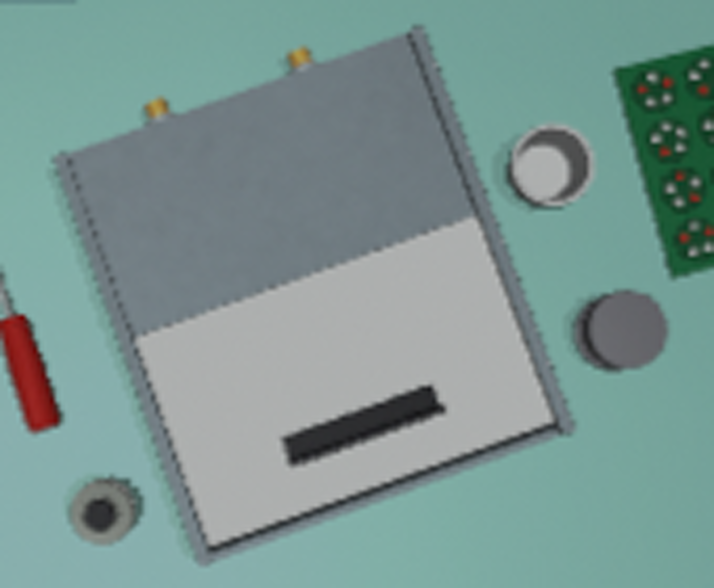

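```bash
cat > pose.py <<'E'
from h import *
import pickle
c=pickle.load(open("top0.pkl","rb"))
px=lambda a,b:(280+(a+.5)/4.2-.5,130+(b+.5)/4.2-.5)
obs=np.array([ray(c,*px(*p),80)[:2] for p in [(205,560),(572,430),(420,28),(55,155)]])
loc=np.array([[-150,137],[-150,-137],[150,-137],[150,137.]])
A=loc-loc.mean(0);B=obs-obs.mean(0);th=np.arctan2((A[:,0]*B[:,1]-A[:,1]*B[:,0]).sum(),(A*B).sum())
Rb=np.array([[np.cos(th),-np.sin(th)],[np.sin(th),np.cos(th)]]);ctr=obs.mean(0)
w=lambda x,y:ctr+Rb@np.array([x,y]); b=lambda P:Rb.T@(np.array(P[:2])-ctr)
E
python3 - <<'E'
from pose import *
print("th",np.degrees(th),"c",ctr,"res",(obs-np.array([w(*l) for l in loc])).round(1).tolist())
for p in [(292,465),(444,410)]: print("tab front base?",b(ray(c,*px(*p),76.5)))
for p in [(283,437),(434,387),(288,450),(438,400)]: print("tab top",b(ray(c,*px(*p),100.5)))
for p in [(208,548),(555,425)]: print("cover front",b(ray(c,*px(*p),76.5)))
for n,p,z in [("bottle",(100,513),105),("spool",(625,330),50),("cup",(552,166),45)]:
  P=ray(c,*px(*p),z);print(n,P,b(P))
s=sense();M=rot(s["ee_rot"]);print("tool\n",M.round(3))
E
```

```text
th 19.3732726725518 c [583.5310926  -59.94383209] res [[4.3, -3.9], [-0.3, 3.6], [-3.6, 2.1], [-0.4, -1.7]]
tab front base? [-107.14511393   54.10277944]
tab front base? [-107.09235775  -56.75373543]
tab top [-86.55433871  54.67467988]
tab top [-89.37277276 -52.29993322]
tab top [-95.82963455  54.49947057]
tab top [-98.43815261 -51.76799757]
cover front [-140.59526049  127.22051852]
cover front [-142.27696052 -124.56640444]
bottle [434.1366198   85.64101748 105.        ] [-92.6418179  186.89877074]
spool [ 556.80285564 -281.31588473   50.        ] [ -98.64859853 -199.97109379]
cup [ 674.28856394 -234.30269403   45.        ] [  27.78004285 -194.59239595]
tool
 [[ 0.311  0.951 -0.001]
 [ 0.951 -0.311 -0.001]
 [-0.001 -0.    -1.   ]]
```

move_arm(rows=[[[-492, 455, 0, -6.25, -1], [-492, 455, 0, -6.25, -1], [-492, 455, 0, -6.25, -1], [-492, 455, 0, -6.25, -1], [-492, 455, 0, -6.25, -1], [-492, 455, 0, -6.25, -1], [-492, 455, 0, -6.25, -1], [-492, 455, 0, -6.25, -1], [-492, 455, 0, -6.25, -1], [-492, 455, 0, -6.25, -1], [-492, 455, 0, -6.25, -1], [-492, 455, 0, -6.25, -1]]])

```text
time_s: 1.6
eef_pos: [443.1, -112.9, 238.5]
ee_rot: [-0.001, 0.579, 0.815, -0.001]
force: [-1.0, -0.1, 0.0]
grip_width: -0.001
```

```bash
python3 - <<'E'
from pose import *
w1=eyes.capture("wrist");cv2.imwrite("pics/wrist1.png",w1["color"]);pickle.dump(w1,open("wrist1.pkl","wb"))
s=sense();print(s["eef_pos"],b(s["eef_pos"]),w1["xyz"])
E
```

```text
[ 443.11844266 -112.4066538   238.54793292] [-149.86515993   -2.9144068 ] [ 373.89802346 -137.65564352  373.98756882]
```

View pics/wrist1.png

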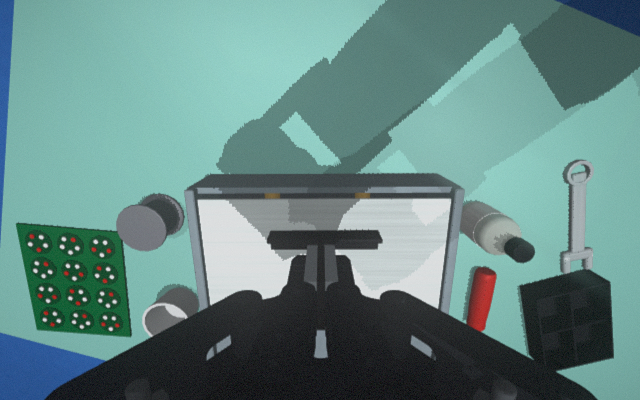

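The wrist view shows the box's front top corners at about (188,190) and (463,187), the tab's ends at (268,233) and (382,233), and the shut fingers above the cover.

```bash
python3 - <<'E'
from pose import *
w1=pickle.load(open("wrist1.pkl","rb"))
for n,p,z in [("R corner",(188,190),80),("L corner",(463,187),80),("tabR top",(268,232),100.5),("tabL top",(382,232),100.5),("pipe R",(273,196),31),("pipe L",(363,196),31)]:
  P=ray(w1,*p,z);print(n,P.round(1),b(P).round(1))
for P in [(*w(-150,137),80),(*w(-150,-137),80)]: print(np.round(proj(w1,P),1))
E
```

```text
R corner [ 486.7 -234.2   80. ] [-149.2 -132.2]
L corner [396.2  16.6  80. ] [-151.3  134.4]
tabR top [ 494.2 -147.7  100.5] [-113.4  -53.2]
tabL top [458.9 -46.4 100.5] [-113.    54.1]
pipe R [ 480.6 -157.4   31. ] [-129.4  -57.8]
pipe L [446.9 -60.5  31. ] [-129.1   44.8]
[465.5 188.3]
[183.  189.2]
```

move_arm(rows=[[[1, 0, 60, 0, -1], [3, 0, 110, 0, -1], [3, 0, 135, 0, -1], [3, 0, 146, 0, -1], [3, 0, 146, 0, -1], [3, 10, 146, 0, -1], [3, 18, 146, 0, -1], [3, 24, 146, 0, -1], [3, 30, 146, 0, -1], [3, 36, 146, 0, -1], [3, 42, 146, 0, -1], [3, 48, 146, 0, -1]]])

```text
time_s: 3.15
eef_pos: [487.4, -93.7, 92.5]
ee_rot: [-0.001, 0.579, 0.815, -0.001]
force: [-3.7, -0.7, 2.3]
grip_width: -0.001
```

```bash
python3 - <<'E'
from pose import *
s=sense();print(b(s["eef_pos"]),s["eef_pos"],Rb.T@s["force"][:2],s["force"])
E
```

```text
[-1.01868959e+02  3.24619895e-02] [487.41944008 -93.7052915   92.46134684] [-3.72284238  0.54160811] [-3.69170859 -0.72400447  2.29087356]
```

move_arm(rows=[[[0, 9, 0, 0, -1], [0, 18, 0, 0, -1], [0, 27, 0, 0, -1], [0, 36, 0, 0, -1], [0, 45, 0, 0, -1], [0, 54, 0, 0, -1], [0, 63, 0, 0, -1], [0, 72, 0, 0, -1], [0, 81, 0, 0, -1], [0, 90, 0, 0, -1], [0, 98, 0, 0, -1], [0, 104, 0, 0, -1]]])

```text
time_s: 4.65
eef_pos: [586.0, -59.2, 92.1]
ee_rot: [-0.001, 0.579, 0.815, -0.001]
force: [-2.8, 0.3, 1.8]
grip_width: -0.0
```

move_arm(rows=[[[0, 3, 0, 0, -1], [0, 6, 0, 0, -1], [0, 8, 0, 0, -1], [0, 10, 0, 0, -1], [0, 10, 0, 0, -1]]])

```text
time_s: 5.28
eef_pos: [594.9, -56.1, 92.2]
ee_rot: [-0.001, 0.579, 0.815, -0.001]
force: [-6.6, -0.3, 3.1]
grip_width: -0.002
```

```bash
python3 - <<'E'
from pose import *
s=sense();print(b(s["eef_pos"]),s["eef_pos"],Rb.T@s["force"][:2],s["force"])
E
```

```text
[12.00064181 -0.18991281] [594.91522618 -56.14212544  92.15170151] [-6.2843969   1.89772058] [-6.55807261 -0.29440016  3.10277771]
```

move_arm(rows=[[[0, 2, 0, 0, -1], [0, 4, 0, 0, -1], [0, 4, 0, 0, -1]]])

```text
time_s: 5.65
eef_pos: [595.4, -56.0, 92.1]
ee_rot: [-0.005, 0.579, 0.816, -0.005]
force: [-25.5, -5.8, 13.7]
grip_width: -0.001
```

move_arm(rows=[[[0, -20, 0, 0, -1], [0, -30, -20, 0, -1], [0, -60, -70, 0, -1], [0, -90, -120, 0, -1], [0, -92, -148, 0, -1], [0, -92, -148, 0, -1]]])

```text
time_s: 6.4
eef_pos: [511.5, -86.5, 243.6]
ee_rot: [-0.002, 0.579, 0.815, -0.004]
force: [-0.1, -0.1, 0.2]
grip_width: 0.004
```

```bash
python3 - <<'E'
from pose import *
w1=eyes.capture("wrist");cv2.imwrite("pics/wrist2.png",w1["color"]);pickle.dump(w1,open("wrist2.pkl","wb"))
s=sense();print(s["eef_pos"],b(s["eef_pos"]),s["force"])
for y in (-60,45): print(np.round([proj(w1,(*w(-40,y),62)),proj(w1,(*w(-105,y),50))],1))
E
```

```text
[510.99321266 -86.20612583 241.71570911] [-77.14236097  -0.71291164] [ 0.08739167 -1.08988315 -0.35153227]
[[266.3 218.2]
 [265.1 156.1]]
[[364.  218. ]
 [364.8 155.9]]
```

View pics/wrist2.png

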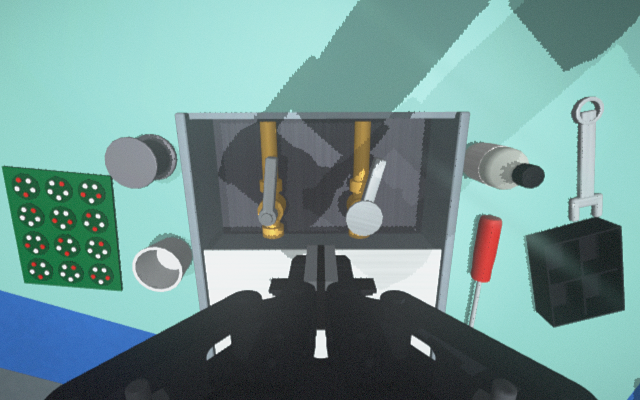

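The cover is fully back. The disc is at (364,217), so the tagged valve is the left one. Its handle tip is at (378,161), about 0.25 rad. The plain handle is on the right. Next I'll plan the arc.

```bash
python3 - <<'E'
from pose import *
c2=pickle.load(open("wrist2.pkl","rb"))
h=b(ray(c2,364,217,62));t=b(ray(c2,378,161,56));print("hub",h,"tip",t,"phi",np.arctan2(t[1]-h[1],h[0]-t[0]))
s=sense();p=b(s["eef_pos"]);print(p,s["eef_pos"][2])
hub=np.array([-40,45])
for ph in np.r_[-.1:1.66:.125]:
  u=np.array([-np.cos(ph),np.sin(ph)]);n=np.array([np.sin(ph),np.cos(ph)])
  ext=11*abs(n[0])+14.5*abs(n[1]); r=np.interp(ph,[0,.8,1.57],[52,46,44])
  q=hub+r*u-(6+ext)*n; d=np.maximum(abs(q-hub)-[11,14.5],0)
  print(round(ph,2),q.round(),"tool dx,dy",(q-p)[::-1].round(),"hubclear",np.hypot(*d).round())
E
```

```text
hub [-41.11936244  44.94181271] tip [-100.44822276   58.0948358 ] phi 0.21816826779878068
[-77.14236097  -0.71291164] 241.7157091120536
-0.1 [-90.  18.] tool dx,dy [ 19. -12.] hubclear 40.0
0.02 [-92.  26.] tool dx,dy [ 26. -15.] hubclear 42.0
0.15 [-94.  31.] tool dx,dy [ 32. -16.] hubclear 43.0
0.28 [-94.  36.] tool dx,dy [ 37. -17.] hubclear 43.0
0.4 [-94.  42.] tool dx,dy [ 43. -17.] hubclear 43.0
0.52 [-94.  48.] tool dx,dy [ 49. -17.] hubclear 43.0
0.65 [-92.  54.] tool dx,dy [ 55. -15.] hubclear 41.0
0.78 [-90.  60.] tool dx,dy [ 61. -13.] hubclear 39.0
0.9 [-87.  66.] tool dx,dy [ 67. -10.] hubclear 37.0
1.02 [-83.  72.] tool dx,dy [73. -6.] hubclear 34.0
1.15 [-78.  77.] tool dx,dy [78. -1.] hubclear 33.0
1.27 [-73.  82.] tool dx,dy [82.  4.] hubclear 31.0
1.4 [-67.  86.] tool dx,dy [86. 11.] hubclear 30.0
1.52 [-60.  88.] tool dx,dy [89. 17.] hubclear 30.0
1.65 [-55.  90.] tool dx,dy [91. 23.] hubclear 31.0
```

Descend to TCP z ≈ 49 (dz 192) beside the handle, then start along the arc.

move_arm(rows=[[[14, -13, 60, 0, -1], [14, -13, 115, 0, -1], [14, -13, 160, 0, -1], [14, -13, 185, 0, -1], [14, -13, 192, 0, -1], [14, -13, 192, 0, -1], [19, -15, 192, 0, -1], [26, -16, 192, 0, -1], [32, -17, 192, 0, -1], [37, -17, 192, 0, -1], [43, -17, 192, 0, -1], [49, -17, 192, 0, -1]]])

```text
time_s: 7.95
eef_pos: [477.3, -46.5, 50.4]
ee_rot: [-0.003, 0.579, 0.815, -0.005]
force: [3.2, -3.4, -0.8]
grip_width: 0.002
```

```bash
python3 - <<'E'
from pose import *
s=sense();print(b(s["eef_pos"]),s["eef_pos"],Rb.T@s["force"][:2],s["force"][2])
E
```

```text
[-95.76592257  47.96425384] [477.2769207  -46.46301143  50.36759849] [ 1.84362099 -4.28681784] -0.8402267123160287
```

move_arm(rows=[[[6, 3, 0, 0, -1], [12, 6, 0, 0, -1], [18, 9, 0, 0, -1], [24, 13, 0, 0, -1], [29, 18, 0, 0, -1], [34, 23, 0, 0, -1], [37, 28, 0, 0, -1], [39, 32, 0, 0, -1], [40, 35, 0, 0, -1], [40, 37, 0, 0, -1], [40, 37, 0, 0, -1]]])

```text
time_s: 9.32
eef_pos: [498.5, 4.0, 49.7]
ee_rot: [-0.003, 0.579, 0.815, -0.005]
force: [-3.1, -0.2, 0.8]
grip_width: -0.005
```

```bash
python3 - <<'E'
from pose import *
s=sense();print(b(s["eef_pos"]),s["eef_pos"],Rb.T@s["force"][:2],s["force"][2])
E
```

```text
[-59.00497734  88.48023531] [498.51636338   3.95323519  49.69735032] [-2.95819014  0.82024429] 0.7823738613643918
```

Not yet at the stop; push on gently.

move_arm(rows=[[[0, 2, 0, 0, -1], [0, 3, 0, 0, -1], [0, 3, 0, 0, -1]]])

```text
time_s: 9.7
eef_pos: [500.6, 5.1, 49.6]
ee_rot: [-0.004, 0.579, 0.816, -0.005]
force: [-8.0, -2.4, 4.6]
grip_width: -0.001
```

```bash
python3 - <<'E'
from pose import *
s=sense();print(b(s["eef_pos"]),Rb.T@s["force"][:2],s["force"][2])
E
```

```text
[-56.65331704  88.88670839] [-8.36012211  0.43375216] 4.623367756709921
```

move_arm(rows=[[[0, 2, 0, 0, -1], [0, 4, 0, 0, -1], [0, 4, 0, 0, -1]]])

```text
time_s: 10.07
eef_pos: [501.0, 5.4, 49.5]
ee_rot: [-0.008, 0.578, 0.816, -0.009]
force: [-25.7, -12.8, 18.9]
grip_width: -0.001
```

Firm stop reached. Back off, rise and look.

move_arm(rows=[[[0, -20, 0, 0, -1], [0, -25, 0, 0, -1], [0, -25, -50, 0, -1], [0, -25, -100, 0, -1], [-45, -25, -150, 0, -1], [-85, -25, -190, 0, -1], [-85, -25, -190, 0, -1], [-85, -25, -190, 0, -1]]])

```text
time_s: 11.08
eef_pos: [509.9, -81.6, 239.1]
ee_rot: [-0.008, 0.578, 0.816, -0.008]
force: [-0.7, 0.2, -0.0]
grip_width: -0.0
```

```bash
python3 - <<'E'
from pose import *
w1=eyes.capture("wrist");cv2.imwrite("pics/wrist3.png",w1["color"][80:320,100:560].repeat(1,0));
cv2.imwrite("pics/wrist3.png",cv2.resize(w1["color"],(800,500),interpolation=cv2.INTER_CUBIC));pickle.dump(w1,open("wrist3.pkl","wb"))
s=sense();print(s["time_s"],b(s["eef_pos"]),s["eef_pos"],s["force"])
E
```

```text
11.125 [-76.78547711   4.45807435] [509.6145637  -81.20954808 238.76324894] [-0.85092261  0.16547682 -0.12924831]
```

View pics/wrist3.png

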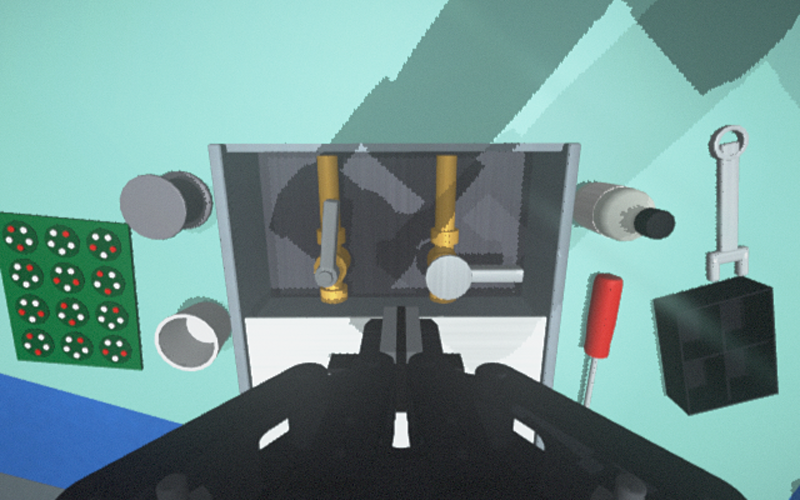

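The tagged handle now points straight to the box's +y, from the hub at (448,276) to the tip at (522,274). The cover is still fully back, and the plain handle and bystanders haven't moved. The gripper is clear of everything, so I'll hand in.

```bash
python3 -c "
from rig import ctrl; print(ctrl.finish_job())"
```

```text
the job is handed in; nothing more can be done
None
```

The job is done and handed in at about 11 s on the robot's clock. No verdict was reported.

- **Cover:** I pushed it back by its tab with shut fingertips until it met its stop. The force rose from about 3 N to 26 N, and the cover was not lifted.
- **Tagged valve:** It is the left one. I pushed its handle clockwise from about 0.2 rad to its stop, where the force rose from about 3 N to 26 N.

In the last wrist picture the handle points straight to the box's +y and the cover is still back. The plain handle and the bystanders look unmoved, though I checked those by eye and not by measurement. The arm was clear of everything with force near zero, and no check failed or disagreed. My fix on the box was good to about 4 mm.

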